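Open the pressure cap of a filling unit the safe way

TASK

Open the header tank of the heating-system filling unit safely: without pressing, turn its black pressure cap anticlockwise to its first stop, ease off so that the cap rises freely and let it stand at that stop for two seconds; then press it down, turn it on past the stop, lift it off and set it down gently, standing right way up in the aluminium drip tray. Feel for the stops: do not force the cap hard against them, press it hard into the neck or pull on it while it is still locked, and leave everything else on the counter where it is.

Things in the scene. Friction and masses are not known exactly. Their poses are not given: they have to be found in the camera images.
- unit: Filling unit, fixed to the counter: grey skid 200 x 280 mm with a stainless header tank (150 x 150 mm, top 140 mm above the counter), a pump with valve and gauge, and a 145 mm high carrying bar along its far edge. Origin at the centre of its underside, z up, y along the long side from pump to tank, x away from the gauge. The filler neck's axis stands at x 0, y +50 mm.
- neck: Steel filler neck on the tank, 40 mm across; origin on its axis at the tank's top, z up. Rim 30 mm above the origin. Under the rim are two opposite notches, ramps and stops for the cap's two lugs, hidden by the cap. How these are clocked around the axis differs from unit to unit and does not show in this orientation.
- cap_grip (a point): Centre of the orange grip bar on the black pressure cap, on the cap's axis z (up). Bar 54 mm long (cap's x), 15 mm thick (y), 24 mm tall, standing on the cap's disc (66 mm across), whose upper face is 12 mm below this point. Cap about 0.16 kg. It starts locked, this point 191.5 mm above the unit's underside, a spring pushing it up with 11 N.
- cap_skirt (a point): Centre of the lower edge of the cap's skirt, 32 mm below cap_grip. Turned anticlockwise from above (0.1 to 0.2 N m) the cap slides level, rises 2 mm and meets its first stop 30 to 47 degrees from the start: it turns no further, torque rises; feel for it. A hand that holds its height keeps it from rising. Free at that stop, cap_grip is 193 to 195 mm above the unit's underside.
- cap_foot (a point): Centre of the cap's rubber plunger face, 26 mm across, in its extended place 44 mm below cap_grip; off the neck the cap stands on it. At the first stop, pressing the cap down 4 mm (13 N) clears the stop; it grounds at 6 mm (16 N). Turned on 34 degrees (within 5) its lugs meet the notches; let up, it rises over 4 mm above its first-stop height and lifts straight off.
- tray_in (a point): Centre of the inner floor of the aluminium drip tray, a loose square tray 150 x 150 mm with 4 mm walls 18 mm tall; the floor is 4 mm above the counter; z up, x and y along its sides. It stands to the left or to the right of the unit.
- tray: The same drip tray, 0.8 kg; origin at the centre of its underside.
- cap: The pressure cap as a whole: same axes and point as cap_skirt. More than about 0.6 N m on a stop, or a pull of some 25 N while still locked, damages its lugs.
- valve1: Bystander: brass ball valve with a red lever, 85 mm long, lying on the counter; origin at its underside.
- strainer1: Bystander: brass Y-strainer, 92 mm long, lying on the counter; origin at its underside.
- elbow1: Bystander: white plastic pipe elbow, 60 mm; origin at its underside.
- elbow2: Bystander: a second white plastic pipe elbow, 60 mm; origin at its underside.
- flue: Bystander: upright stainless flue pipe stub, 100 mm across and 100 mm tall; origin at its underside.
- paste: Bystander: white jar with a yellow lid, 64 mm across and 75 mm tall; origin at its underside.
- wrench: Bystander: flat steel wrench, 200 mm long; origin at its underside.
- bin: Bystander: blue picking bin, 160 x 110 mm and 75 mm tall, with white elbows in it; origin at its underside.

How it is judged (in metres and radians):
On the way, in this order (a step that is already met when the one before it is completed fails the run):
1. the cap has been turned to its first stop and stands there, risen and not pressed, for 1.5 s (z of cap_grip in the frame of unit between 0.193 and 0.1955 m), for 1.5 s.
2. the cap has been pressed, turned past the stop and lifted clear of the neck (z of cap_grip in the frame of unit above 0.225 m), for 0.1 s.
At the end, for the whole second after the job is handed in: The cap stands still in the drip tray, right way up (within 0.12 rad) on its plunger, its axis within 45 mm of the tray's centre along both sides, let go (x of cap_grip in the frame of tray_in between -0.045 and 0.045 m and y of cap_grip in the frame of tray_in between -0.045 and 0.045 m and z of cap_grip in the frame of tray_in between 0.039 and 0.047 m and angle between cap_grip's own z axis and vertical below 0.12 rad and linear speed of cap below 0.01 m/s); the robot touches nothing.
It fails at once if the cap was forced against its stops, pressed hard into the neck or pulled while locked (more than 50 N of contact between cap and neck, of which the spring makes about 22 N) (contact force between cap and neck above 50 N).
It fails at once if the cap was dropped or pushed hard into the tray (contact force between cap and tray above 25 N).
It fails at once if the tray or any bystander was shifted by more than 30 mm (distance of any of valve1, strainer1, elbow1, elbow2, flue, paste, wrench, bin, tray from where it was at the start of the episode above 0.03 m).
It fails at once if the arm or the gripper struck the unit (contact force between the arm and unit above 20 N).
It also fails if it takes over 72 s, if anything falls off the work surface, if the arm or the gripper's body presses on something with over 40 N, if the wrist force passes 120 N, or if a joint passes its speed limit or range.

ROBOT

A 6-joint arm with a two-finger parallel gripper is mounted at the origin on the work surface. World frame = base frame: x ahead of the robot, y to its left, z up, the work surface at z = 0. Lengths are in m, angles in degrees, forces in N, time in s.
With the tool pointing down it reaches from about 0.35 to 0.875 m from the base axis. Payload 4.2 kg.
Tool frame: the origin (TCP) lies at the very end of the fingers, on their centre line; the grasp point (between the pads) lies 19 mm behind it; z points along the fingers, x is the direction in which the jaws open and shut, and the axes are right-handed (so a half turn about z gives the same grasp; the last joint's range is limited). The gripper opens to 87 mm and grips with 3 to 60 N. Pads are 19 mm wide; open, the fingers measure 117 mm over their backs; the gripper's body (75 mm by 190 mm) begins 51 mm behind the grasp point.
Start: joints at [-52.449, 22.042, 0.453, 0, -68.411, -14.817], TCP at [0.242, -0.576, 0.223] pointing down, gripper open.
Joint ranges: [-179.83, 179.83], [-69.29, 118.12], [-61.27, 80.66], [-181.25, 117.63], [-171.15, -9.14], [-177.46, 177.46]. Speed limits (degrees/s): [159.86, 159.86, 180, 180, 180, 180].

INTERFACE

Orientations are given as a 3x3 rotation matrix whose columns are the frame's x, y, z axes.
In Python, from station import r gives the robot as it stands.
- The arm moves only by the shell command python3 -m jog 'ROWS' [OPENING]. ROWS is JSON, a list of rows, each a list of 2 entries, a list of its own where there are three numbers: the shift along the tool's x, y, z in m, then the turn, a rotation vector about the tool's x, y, z in units of 5 degrees (1.0 is 5 degrees). A call has exactly 10 rows; each row is the pose to reach, as a shift and turn from the pose commanded when the call began, along the tool's axes at that moment; what a row does not reach only later rows make up. A row lasts 1/12 s, in which the tool goes at most 41.7 mm and 7.16 degrees, less where a joint would pass 70% of its speed; a pose out of reach is approached as far as the arm can. A call with a gripper value outside its range is refused whole. OPENING is the finger opening in m, from 0 to 0.087, set as the call begins (- or left out, the last holds). The fingers move at their own pace and stop on an object; the grip force is fixed at half the most. Time passes only in rows, so rows that repeat a pose let the fingers close, or fill a call up. It gives the time, the measured TCP pose, the force and the opening at its end, in the units of the state.
- r.sense(): the state, without advancing time (a new reading comes with each control period).
- r.capture(name): name is "side" or "top"; returns (picture, depth): 420x560x3 uint8, blue, green, red; 420x560 float32, m along the optical axis (not along the pixel's ray), 0 where there is no reading.
- r.calibration(name): a dict with "fx", "fy", "cx", "cy" (pixels), "R" (3x3) and "t" (3): a world point X has camera coordinates R X + t. Camera axes: x right, y down, z forward; pixel columns grow to the right and rows downward; lengths in m; the calibration is good to about 2 mm. A picture is of the moment at which its call begins. calibration takes no time and is no camera call.
- r.finish_job(): hands the job in, once; it reports no verdict.
Trained networks look in the newest picture that a camera, given by its name, has taken for a name from the list of things; names that differ only in an ending like _2 or _b are one class to them, and where a whole thing is asked for, a point or a joint stands for the part that bears it (a point fixed in the world has none). Each returns a list of dicts, best first, with "confidence" (0 to 1); they miss things now and then, are a little off and sometimes report something else, mostly with a low value. They report only what shows in the picture. A call takes as long as a camera call.
- r.cut_out(query, camera): "region" (420x560 bool, what is visible of it) and "uv" ([column, row] in pixels, amid what is visible of it).
The state is a dict: "time_s": time; "joints": joint angles; "joint_velocities": joint speeds; "effort": joint torques, N m; "tcp_pos": TCP position; "ee_rot": TCP orientation; "wrist_force": force on the tool from outside, world axes, zero at the start; "moment": the same for the moment, N m; "gripper_width": opening from 0.0 (shut) to 1.0 (fully open).
Only numpy, scipy, OpenCV 4.12 (cv2) and the standard library are available. Lean on these libraries where they do the work, as an engineer would, in place of code of your own. Each camera call takes 0.05 s, during which the arm holds its last target.

## Working session

There is one attempt and no reset: what is moved stays moved. The work goes in short steps, Python scripts to look and compute and a shell command to move; the robot and the scene stay as the last step left them, time stands still between calls to the robot, and variables do not carry over. Pictures are saved under pics/ and viewed, and the job is handed in when it is done.

```bash
ls; mkdir -p pics; python3 - <<'E'
from station import r
import cv2,json
for n in("side","top"):
    p,d=r.capture(n); cv2.imwrite(f"pics/{n}0.png",p)
    c=r.calibration(n); print(n,c)
print(r.sense())
E
```

```text
pics
side {'fx': 522.8609339017252, 'fy': 522.8609339017252, 'cx': 290.40674523895956, 'cy': 215.70922282755134, 'R': array([[-0.75135386,  0.65976491, -0.0133284 ],
       [ 0.40934892,  0.45014281, -0.79360249],
       [-0.51759139, -0.60173226, -0.60829059]]), 't': array([ 0.36920737, -0.08042645,  1.92116248])}
top {'fx': 522.3166316017083, 'fy': 522.3166316017083, 'cx': 274.5739467482393, 'cy': 208.01376452003137, 'R': array([[-0.01695885, -0.99974727,  0.01475807],
       [-0.9934671 ,  0.01518269, -0.11310445],
       [ 0.1128518 , -0.01657978, -0.99347349]]), 't': array([-0.00498354,  0.49839209,  1.55277213])}
{'time_s': 0.1, 'joints': array([-5.24480780e+01,  2.20859693e+01,  3.88830570e-01, -2.44479305e-02,
       -6.84130097e+01, -1.48129661e+01]), 'joint_velocities': array([-0.13551172, -0.11735893,  0.19134925,  0.0657787 , -0.08203815,
       -0.01179845]), 'effort': array([-4.17583374e-05, -3.91688704e+01,  1.87934697e+01,  4.23184633e+00,
        1.34452633e-02, -7.78380036e-05]), 'tcp_pos': array([ 0.24135141, -0.57593693,  0.22158368]), 'ee_rot': array([[-3.86387213e-01,  9.22336266e-01, -8.57118119e-04],
       [ 9.22334581e-01,  3.86388149e-01,  1.76591940e-03],
       [ 1.95995179e-03, -1.08221008e-04, -9.99998073e-01]]), 'wrist_force': array([-1.04636909, -0.25443056,  0.60319544]), 'moment': array([ 0.00153558, -0.04485983,  0.02640939]), 'gripper_width': 0.9993569484216265}
```

View pics/side0.png

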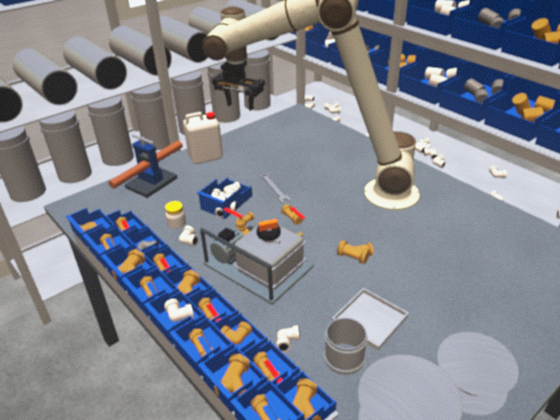

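View pics/top0.png

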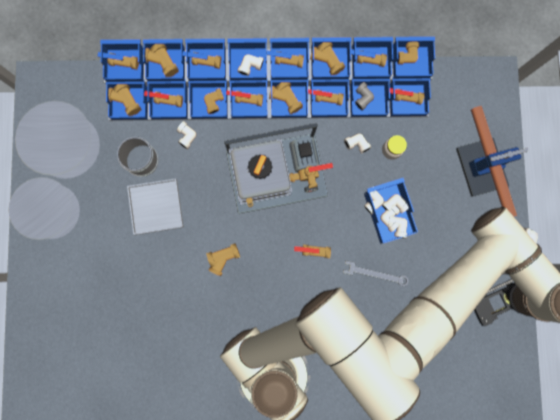

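```bash
cat > h.py <<'E'
from station import r
import numpy as np, cv2
def pts(cam,d,mask):
    c=r.calibration(cam); v,u=np.nonzero(mask&(d>0)); z=d[v,u]
    P=np.c_[(u-c['cx'])/c['fx']*z,(v-c['cy'])/c['fy']*z,z]
    return (P-c['t'])@np.array(c['R']), np.c_[u,v]
def proj(cam,X):
    c=r.calibration(cam); q=np.array(c['R'])@X+c['t']
    return q[0]/q[2]*c['fx']+c['cx'], q[1]/q[2]*c['fy']+c['cy']
E
python3 - <<'E'
from h import *
np.set_printoptions(precision=4,suppress=True)
for cam in("top","side"):
    p,d=r.capture(cam); np.save(f"d_{cam}.npy",d); np.save(f"p_{cam}.npy",p)
    for q in ("cap_grip","cap","tray","unit"):
        for o in r.cut_out(q,cam)[:2]:
            if o['confidence']<.3: continue
            X,uv=pts(cam,d,o['region'])
            print(cam,q,round(o['confidence'],2),o['uv'],len(X),np.median(X,0),X.min(0),X.max(0))
            np.save(f"m_{cam}_{q}.npy",o['region']) if o['confidence']>.6 else 0
hsv=cv2.cvtColor(np.load("p_top.npy"),cv2.COLOR_BGR2HSV)
print(r.sense()['time_s'])
E
```

```text
top cap_grip 0.71 [258.9, 168.2] 475 [0.5952 0.0302 0.1796] [ 0.5636 -0.0027  0.1346] [0.6336 0.0614 0.2086]
top cap 0.94 [259.0, 166.4] 526 [0.596  0.0301 0.1789] [ 0.5636 -0.006   0.1321] [0.6425 0.0652 0.2086]
top tray 0.77 [155.1, 210.6] 2438 [0.5098 0.3536 0.0036] [ 0.427   0.2681 -0.0099] [0.5921 0.4353 0.0265]
top unit 0.76 [279.3, 176.3] 5896 [ 0.5936 -0.0272  0.12  ] [ 0.4854 -0.1751 -0.0067] [0.7618 0.1348 0.1789]
side cap_grip 0.6 [269.9, 230.5] 412 [0.6073 0.0401 0.1815] [0.5675 0.0006 0.1581] [0.6349 0.0683 0.2081]
side cap 0.77 [266.3, 230.0] 361 [0.6074 0.0404 0.1816] [0.5697 0.0061 0.1581] [0.6336 0.0683 0.2081]
side tray 0.9 [373.4, 312.6] 2065 [0.495  0.3566 0.0055] [ 0.421   0.268  -0.0045] [0.6443 0.4387 0.0994]
side unit 0.77 [258.1, 257.4] 5674 [0.6563 0.0467 0.0918] [ 0.4074 -0.2669 -0.0024] [0.7306 0.1354 0.1637]
side unit 0.45 [357.9, 250.9] 512 [0.3621 0.1598 0.0364] [ 0.2779  0.0909 -0.005 ] [0.3941 0.1975 0.0523]
0.6
```

The side view shows the unit at about (258,257), the cap at (268,230) and the tray at (373,315). The top view shows the cap at (259,166) with its orange bar running up and to the right. The tray is at (155,207), left of the unit, with the flue at (137,155) next to it.

```bash
python3 - <<'E'
from h import *
np.set_printoptions(precision=4,suppress=True)
for cam in("top","side"):
    p=np.load(f"p_{cam}.npy");d=np.load(f"d_{cam}.npy");m=np.load(f"m_{cam}_cap.npy") 
    hsv=cv2.cvtColor(p,cv2.COLOR_BGR2HSV)
    o=(hsv[...,0]<25)&(hsv[...,1]>150)&(hsv[...,2]>110)&m
    X,uv=pts(cam,d,o); print(cam,"n",len(X),np.percentile(X[:,2],[5,25,50,75,95]))
    Xb=X[X[:,2]>0.197]
    rect=cv2.minAreaRect((Xb[:,:2]*1000).astype(np.float32)); print("bar rect",rect, Xb.mean(0))
    # ray-based: intersect rays with plane z=0.2035 (bar top)
    c=r.calibration(cam);R=np.array(c['R']);C=-R.T@c['t']
    dr=np.c_[(uv[:,0]-c['cx'])/c['fx'],(uv[:,1]-c['cy'])/c['fy'],np.ones(len(uv))]@R
    Q=C+dr*((0.2035-C[2])/dr[:,2])[:,None]
    w,v=np.linalg.eigh(np.cov(Q[:,:2].T)); print("ray mean",Q.mean(0),"dir",v[:,1],np.degrees(np.arctan2(v[1,1],v[0,1]))%180,np.sqrt(w)*np.sqrt(12))
    # disc
    X,uv=pts(cam,d,m); Xd=X[(abs(X[:,2]-0.1795)<.004)]; (cx,cy),rad=cv2.minEnclosingCircle((Xd[:,:2]).astype(np.float32)); print("disc",cx,cy,rad)
    mt=np.load(f"m_{cam}_tray.npy"); X,_=pts(cam,d,mt)
    X=X[(X[:,2]<0.03)&(abs(X[:,0]-.51)<.1)]
    print("tray",cv2.minAreaRect((X[:,:2]*1000).astype(np.float32)), np.median(X,0))
    m=np.load(f"m_{cam}_unit.npy"); X,_=pts(cam,d,m)
    X=X[abs(X[:,2]-.14)<.004]; print("tanktop",cv2.minAreaRect((X[:,:2]*1000).astype(np.float32)))
p=np.load("p_top.npy"); cv2.imwrite("pics/capzoom.png",cv2.resize(p[110:240,110:350],None,fx=3.3,fy=3.3,interpolation=cv2.INTER_CUBIC))
p=np.load("p_side.npy"); cv2.imwrite("pics/sidezoom.png",cv2.resize(p[190:360,190:420],None,fx=3.4,fy=3.4,interpolation=cv2.INTER_CUBIC))
E
```

```text
top n 109 [0.1956 0.1999 0.202  0.2039 0.2067]
bar rect ((597.3416748046875, 29.056686401367188), (14.786750793457031, 52.88764190673828), 65.87377166748047) [0.5974 0.0292 0.2024]
ray mean [0.5975 0.0293 0.2035] dir [-0.9105  0.4135] 155.57528554905016 [0.0157 0.053 ]
disc 0.5969455242156982 0.02888905443251133 0.03410595282912254
tray ((508.8825378417969, 355.047119140625), (151.39373779296875, 158.07286071777344), 8.650910377502441) [0.5098 0.3536 0.0036]
tanktop ((627.3960571289062, -25.408523559570312), (179.82638549804688, 272.7408447265625), 15.14986801147461)
side n 144 [0.1825 0.189  0.1958 0.2018 0.2055]
bar rect ((601.9005126953125, 30.115943908691406), (17.571687698364258, 49.771209716796875), 74.48458099365234) [0.6013 0.0324 0.2021]
ray mean [0.6084 0.0412 0.2035] dir [-0.9764  0.2161] 167.52004394471737 [0.0348 0.0529]
disc 0.6006840467453003 0.033277351409196854 0.03160509467124939
tray ((502.6368103027344, 347.68310546875), (170.79855346679688, 164.79324340820312), 6.397302627563477) [0.495  0.3568 0.0055]
tanktop ((632.0712280273438, -25.966232299804688), (176.4634246826172, 278.5234069824219), 15.352106094360352)
```

View pics/capzoom.png

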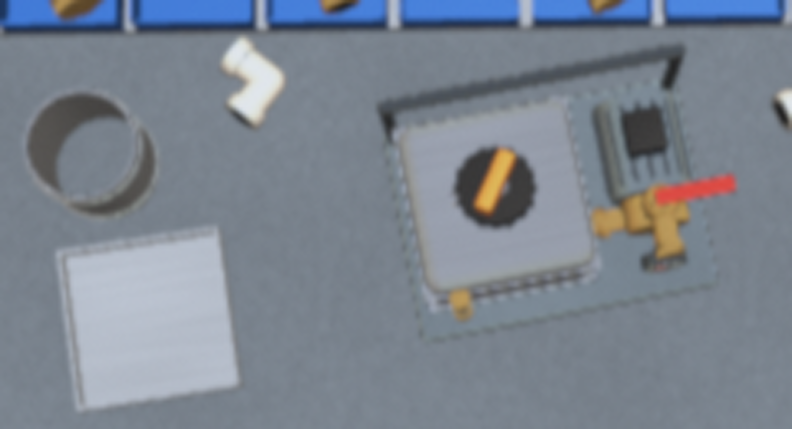

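View pics/sidezoom.png

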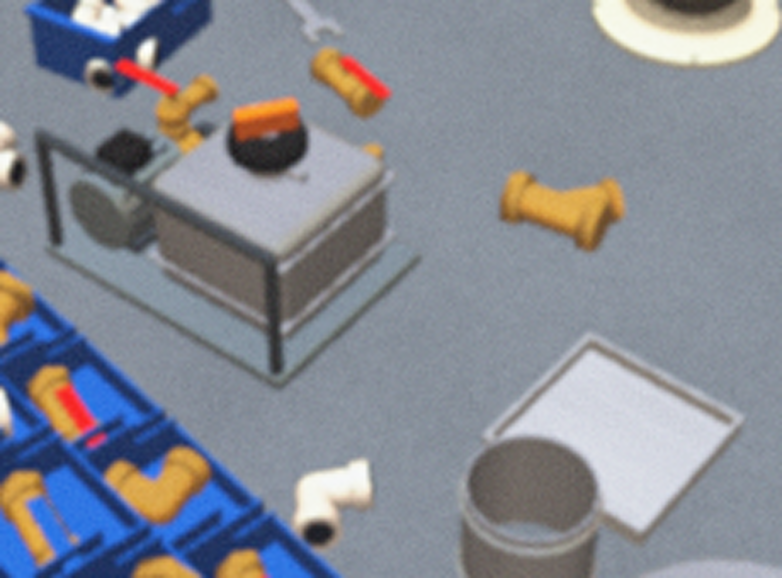

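```bash
python3 -m jog '[[[0.02,0.028,-0.016],[0,0,0.4]],[[0.042,0.056,-0.032],[0,0,0.9]],[[0.063,0.084,-0.048],[0,0,1.4]],[[0.084,0.112,-0.064],[0,0,1.9]],[[0.105,0.14,-0.08],[0,0,2.4]],[[0.126,0.168,-0.08],[0,0,2.9]],[[0.147,0.196,-0.08],[0,0,3.4]],[[0.168,0.224,-0.08],[0,0,3.9]],[[0.189,0.252,-0.08],[0,0,4.4]],[[0.21,0.28,-0.08],[0,0,5]]]'
python3 - <<'E'
from h import *
np.set_printoptions(precision=4,suppress=True)
s=r.sense(); print(s['time_s'],s['tcp_pos'],s['ee_rot'],s['joints'])
R=s['ee_rot']; print("heading",np.degrees(np.arctan2(R[1,0],R[0,0])))
print(R.T@(np.array([.5975,.0293,.27])-s['tcp_pos']))
d=np.load("d_top.npy")
m=np.zeros(d.shape,bool); m[125:185,108:165]=1
X,_=pts("top",d,m); X=X[(X[:,2]>.085)&(X[:,2]<.115)]; print("flue",cv2.minAreaRect((X[:,:2]*1000).astype(np.float32)),len(X))
E
```

```text
time_s: 1.43
tcp_pos: [0.4191, -0.2729, 0.303]
ee_rot: [[0.042, 0.999, 0.001], [0.999, -0.042, -0.0], [-0.0, 0.001, -1.0]]
wrist_force: [0.9, -0.1, -0.5]
gripper_width: 1.0
1.4333 [ 0.4191 -0.2729  0.303 ] [[ 0.0418  0.9991  0.0009]
 [ 0.9991 -0.0418 -0.0002]
 [-0.0002  0.0009 -1.    ]] [-14.4359   6.814   -8.5985   0.0014 -74.5363 -77.9622]
heading 87.60230692656404
[0.3094 0.1655 0.033 ]
flue ((654.2649536132812, 394.5794677734375), (100.48867797851562, 103.5958023071289), 38.72504425048828) 238
```

```bash
python3 -m jog '[[[0.02,0.011,0.0],[0,0,0.3]],[[0.055,0.03,0.0],[0,0,0.7]],[[0.09,0.048,0.0],[0,0,1.2]],[[0.125,0.067,0.0],[0,0,1.8]],[[0.16,0.086,0.0],[0,0,2.4]],[[0.195,0.104,0.01],[0,0,3]],[[0.23,0.123,0.015],[0,0,3.5]],[[0.265,0.142,0.02],[0,0,4]],[[0.295,0.158,0.027],[0,0,4.3]],[[0.309,0.1655,0.033],[0,0,4.4]]]'
python3 - <<'E'
from h import *
np.set_printoptions(precision=4,suppress=True)
s=r.sense();R=s['ee_rot']; print("heading",np.degrees(np.arctan2(R[1,0],R[0,0])),s['tcp_pos'],s['joints'],s['moment'])
p,d=r.capture("side"); cv2.imwrite("pics/s1.png",cv2.resize(p[100:330,150:420],None,fx=2.6,fy=2.6,interpolation=cv2.INTER_CUBIC))
s=r.sense();R=s['ee_rot']; print("heading",np.degrees(np.arctan2(R[1,0],R[0,0])),s['tcp_pos'],R.T@(np.array([.5975,.0293,.21])-s['tcp_pos']))
E
```

```text
time_s: 2.27
tcp_pos: [0.5978, 0.0312, 0.2686]
ee_rot: [[0.409, 0.912, 0.0], [0.912, -0.409, 0.0], [0.001, 0.0, -1.0]]
wrist_force: [0.4, 0.1, -0.2]
gripper_width: 1.002
heading 65.84027754202671 [0.5978 0.0312 0.2686] [  18.4614   17.8756    0.907    -0.0176  -73.0072 -132.616 ] [-0.1117 -0.0311  0.0701]
heading 65.90050658743412 [0.5979 0.0321 0.2668] [-0.0027  0.0009  0.0568]
```

View pics/s1.png

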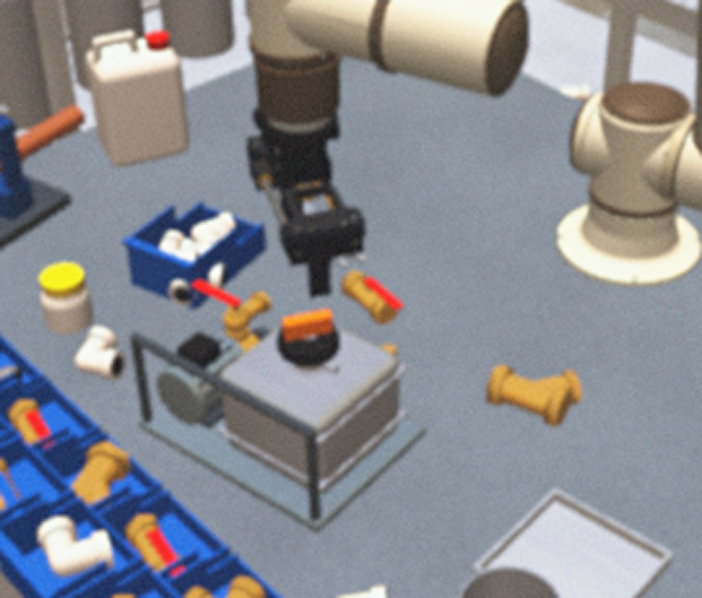

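```bash
python3 -m jog '[[[-0.001,0.0005,0.01],[0,0,0]],[[-0.0027,0.001,0.022],[0,0,0]],[[-0.0027,0.001,0.035],[0,0,0]],[[-0.0027,0.001,0.048],[0,0,0]],[[-0.0027,0.001,0.06],[0,0,0]],[[-0.0027,0.001,0.068],[0,0,0]],[[-0.0027,0.001,0.074],[0,0,0]],[[-0.0027,0.001,0.078],[0,0,0]],[[-0.0027,0.001,0.078],[0,0,0]],[[-0.0027,0.001,0.078],[0,0,0]]]'
python3 - <<'E'
from h import *
np.set_printoptions(precision=4,suppress=True)
s=r.sense();R=s['ee_rot']; print("heading",np.degrees(np.arctan2(R[1,0],R[0,0])),s['tcp_pos'],s['wrist_force'],s['moment'],R.T@(np.array([.5975,.0293,.1815])-s['tcp_pos']))
E
```

```text
time_s: 3.15
tcp_pos: [0.5962, 0.0246, 0.192]
ee_rot: [[0.411, 0.912, 0.001], [0.912, -0.411, -0.0], [0.0, 0.001, -1.0]]
wrist_force: [-0.4, -0.2, -0.2]
gripper_width: 1.001
heading 65.72823528293907 [0.5962 0.0246 0.192 ] [-0.3761 -0.2477 -0.157 ] [-0.0464 -0.0755  0.0002] [ 0.0048 -0.0008  0.0105]
```

```bash
python3 - <<'E'
from h import *
np.set_printoptions(precision=4,suppress=True)
for i in range(3):
    p,d=r.capture("top" if i==2 else "side"); 
    s=r.sense();R=s['ee_rot']; print("heading",np.degrees(np.arctan2(R[1,0],R[0,0])),s['tcp_pos'],s['wrist_force'],s['moment'],R.T@(np.array([.5975,.0293,.1815])-s['tcp_pos']))
cv2.imwrite("pics/t2.png",cv2.resize(p[110:240,200:340],None,fx=4,fy=4,interpolation=cv2.INTER_CUBIC))
p,d=r.capture("side")
cv2.imwrite("pics/s2.png",cv2.resize(p[160:300,200:340],None,fx=4,fy=4,interpolation=cv2.INTER_CUBIC))
E
```

```text
heading 65.74002674432597 [0.5964 0.0248 0.1922] [0.7336 0.3413 0.2481] [-0.0348 -0.0758  0.0136] [ 0.0046 -0.0009  0.0107]
heading 65.73916178508843 [0.5965 0.0248 0.1923] [0.3223 0.0207 0.2513] [-0.0617 -0.022  -0.0164] [ 0.0045 -0.0009  0.0108]
heading 65.74197756822613 [0.5964 0.0249 0.1923] [0.677  0.2016 0.3166] [-0.0172 -0.0614 -0.0337] [ 0.0045 -0.0008  0.0108]
```

View pics/s2.png

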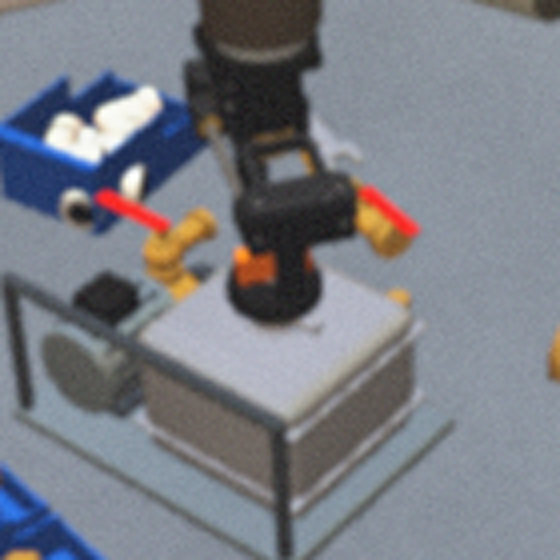

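View pics/t2.png

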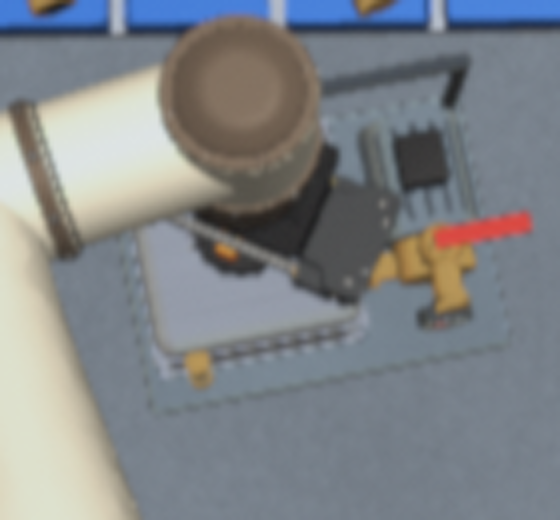

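The fingers straddle the orange bar: in the side crop the near finger sits at (295,250), in front of the bar at (265,265). I'll centre on it and come down.

```bash
python3 -m jog '[[[0.002,-0.0004,0.002],[0,0,0]],[[0.0035,-0.0008,0.004],[0,0,0]],[[0.0045,-0.0008,0.006],[0,0,0]],[[0.0045,-0.0008,0.007],[0,0,0]],[[0.0045,-0.0008,0.0078],[0,0,0]],[[0.0045,-0.0008,0.0085],[0,0,0]],[[0.0045,-0.0008,0.009],[0,0,0]],[[0.0045,-0.0008,0.009],[0,0,0]],[[0.0045,-0.0008,0.009],[0,0,0]],[[0.0045,-0.0008,0.009],[0,0,0]]]'
cat > st.py <<'E'
from h import *
np.set_printoptions(precision=4,suppress=True)
s=r.sense();R=s['ee_rot']; print("t",round(s['time_s'],2),"heading",round(np.degrees(np.arctan2(R[1,0],R[0,0])),2),s['tcp_pos'],"F",s['wrist_force'],"M",s['moment'],"w",round(s['gripper_width']*87,2), "Ftool",R.T@s['wrist_force'])
E
python3 st.py
```

```text
time_s: 4.18
tcp_pos: [0.5972, 0.0292, 0.1826]
ee_rot: [[0.411, 0.912, 0.0], [0.912, -0.411, 0.0], [0.0, 0.0, -1.0]]
wrist_force: [-1.6, -0.1, 0.6]
gripper_width: 0.999
t 4.18 heading 65.73 [0.5972 0.0292 0.1826] F [-1.5508 -0.0917  0.5511] M [-0.0417 -0.0499  0.054 ] w 86.92 Ftool [-0.721  -1.376  -0.5513]
```

```bash
python3 -m jog '[[[0,0,0],[0,0,0]],[[0,0,0],[0,0,0]],[[0,0,0],[0,0,0]],[[0,0,0],[0,0,0]],[[0,0,0],[0,0,0]],[[0,0,0],[0,0,0]],[[0,0,0],[0,0,0]],[[0,0,0],[0,0,0]],[[0,0,0],[0,0,0]],[[0,0,0],[0,0,0]]]' 0.019 >/dev/null; python3 st.py
```

```text
t 5.02 heading 65.73 [0.5972 0.0293 0.1826] F [-0.5096 -0.7381 -0.2886] M [-0.0766 -0.0069  0.0096] w 28.64 Ftool [-0.8823 -0.1613  0.2886]
```

```bash
python3 -m jog '[[[0,0,0],[0,0,0]],[[0,0,0],[0,0,0]],[[0,0,0],[0,0,0]],[[0,0,0],[0,0,0]],[[0,0,0],[0,0,0]],[[0,0,0],[0,0,0]],[[0,0,0],[0,0,0]],[[0,0,0],[0,0,0]],[[0,0,0],[0,0,0]],[[0,0,0],[0,0,0]]]' 0 >/dev/null; python3 st.py
```

```text
t 5.85 heading 65.74 [0.5974 0.0295 0.1827] F [1.3326 2.4658 0.7509] M [ 0.7909 -0.3298 -0.0221] w 14.9 Ftool [ 2.7962  0.2021 -0.7488]
```

```bash
python3 -m jog '[[[0.0003,0,0],[0,0,-0.3]],[[0.0005,0,0],[0,0,-0.7]],[[0.0005,0,0],[0,0,-1.2]],[[0.0005,0,0],[0,0,-1.7]],[[0.0005,0,0],[0,0,-2.2]],[[0.0005,0,0],[0,0,-2.7]],[[0.0005,0,0],[0,0,-3.2]],[[0.0005,0,0],[0,0,-3.6]],[[0.0005,0,0],[0,0,-3.9]],[[0.0005,0,0],[0,0,-4]]]' >/dev/null; python3 st.py
```

```text
t 6.68 heading 85.76 [0.5969 0.0286 0.1828] F [-1.2325 -1.2703  2.1981] M [-0.5194  0.1462 -0.1435] w 14.56 Ftool [-1.3619 -1.1376 -2.1944]
```

```bash
python3 -m jog '[[[0,0,0],[0,0,-0.2]],[[0,0,0],[0,0,-0.4]],[[0,0,0],[0,0,-0.6]],[[0,0,0],[0,0,-0.8]],[[0,0,0],[0,0,-1]],[[0,0,0],[0,0,-1.2]],[[0,0,0],[0,0,-1.4]],[[0,0,0],[0,0,-1.5]],[[0,0,0],[0,0,-1.6]],[[0,0,0],[0,0,-1.6]]]' >/dev/null; python3 st.py
```

```text
t 7.52 heading 93.83 [0.5978 0.0295 0.1839] F [-1.7874 -1.9067  7.1707] M [-0.7151  0.5832  0.006 ] w 14.86 Ftool [-1.787  -1.8993 -7.1728]
```

```bash
python3 -m jog '[[[0,0,-0.0003],[0,0,0]],[[0,0,-0.0006],[0,0,-0.05]],[[0,0,-0.0006],[0,0,-0.1]],[[0,0,-0.0006],[0,0,-0.15]],[[0,0,-0.0006],[0,0,-0.2]],[[0,0,-0.0006],[0,0,-0.25]],[[0,0,-0.0006],[0,0,-0.3]],[[0,0,-0.0006],[0,0,-0.4]],[[0,0,-0.0006],[0,0,-0.5]],[[0,0,-0.0006],[0,0,-0.5]]]' >/dev/null; python3 st.py
```

```text
t 8.35 heading 96.33 [0.598  0.0299 0.1842] F [-1.3344 -1.8751  5.5303] M [-0.5492  0.391  -0.0092] w 14.63 Ftool [-1.7173 -1.5214 -5.5333]
```

```bash
python3 -m jog '[[[0,0,0],[0,0,-0.05]],[[0,0,0],[0,0,-0.1]],[[0,0,0],[0,0,-0.15]],[[0,0,0],[0,0,-0.2]],[[0,0,0],[0,0,-0.25]],[[0,0,0],[0,0,-0.3]],[[0,0,0],[0,0,-0.35]],[[0,0,0],[0,0,-0.45]],[[0,0,0],[0,0,-0.5]],[[0,0,0],[0,0,-0.5]]]' >/dev/null; python3 st.py
```

```text
t 9.18 heading 98.81 [0.5983 0.0298 0.1844] F [-1.1723 -1.2061  5.6177] M [-0.612   0.3078 -0.0702] w 15.02 Ftool [-1.0141 -1.3279 -5.621 ]
```

```bash
python3 -m jog '[[[0,0,0],[0,0,-0.05]],[[0,0,0],[0,0,-0.1]],[[0,0,0],[0,0,-0.15]],[[0,0,0],[0,0,-0.2]],[[0,0,0],[0,0,-0.25]],[[0,0,0],[0,0,-0.3]],[[0,0,0],[0,0,-0.35]],[[0,0,0],[0,0,-0.45]],[[0,0,0],[0,0,-0.5]],[[0,0,0],[0,0,-0.5]]]' >/dev/null; python3 st.py
```

```text
t 10.02 heading 101.25 [0.5985 0.0293 0.1846] F [-0.5975 -3.2628  6.3552] M [-1.0972  0.0178 -0.2696] w 14.64 Ftool [-3.0906 -1.2029 -6.3555]
```

```bash
python3 -m jog '[[[0,0,0],[0,0,-0.03]],[[0,0,0],[0,0,-0.06]],[[0,0,0],[0,0,-0.09]],[[0,0,0],[0,0,-0.12]],[[0,0,0],[0,0,-0.15]],[[0,0,0],[0,0,-0.18]],[[0,0,0],[0,0,-0.2]],[[0,0,0],[0,0,-0.2]],[[0,0,0],[0,0,-0.2]],[[0,0,0],[0,0,-0.2]]]' >/dev/null; python3 st.py
```

```text
t 10.85 heading 102.19 [0.5986 0.0293 0.1846] F [-0.0778 -2.8353  6.1463] M [-1.0508  0.001  -0.5206] w 14.87 Ftool [-2.761  -0.6543 -6.1458]
```

The moment climbed from -0.07 to -0.52 N m over about 3°, so this is the first stop, roughly 35° from the start. I'll ease back 1.6° and let go so the cap can rise.

```bash
python3 -m jog '[[[0,0,-0.0002],[0,0,0.1]],[[0,0,-0.0003],[0,0,0.2]],[[0,0,-0.0003],[0,0,0.3]],[[0,0,-0.0003],[0,0,0.32]],[[0,0,-0.0003],[0,0,0.32]],[[0,0,-0.0003],[0,0,0.32]],[[0,0,-0.0003],[0,0,0.32]],[[0,0,-0.0003],[0,0,0.32]],[[0,0,-0.0003],[0,0,0.32]],[[0,0,-0.0003],[0,0,0.32]]]' >/dev/null; python3 st.py
```

```text
t 11.68 heading 100.68 [0.5985 0.0293 0.1847] F [ 1.2756 -2.6344  4.8854] M [-1.0835 -0.1176 -0.1868] w 15.03 Ftool [-2.8307  0.7799 -4.8799]
```

```bash
python3 -m jog '[[[0,0,0],[0,0,0]],[[0,0,0],[0,0,0]],[[0,0,0],[0,0,0]],[[0,0,0],[0,0,0]],[[0,0,0],[0,0,0]],[[0,0,0],[0,0,0]],[[0,0,0],[0,0,0]],[[0,0,0],[0,0,0]],[[0,0,0],[0,0,0]],[[0,0,0],[0,0,0]]]' 0.035 >/dev/null; python3 st.py
```

```text
t 12.52 heading 100.63 [0.5973 0.0297 0.1834] F [-0.391   0.7473 -0.4423] M [ 0.0441 -0.0112 -0.0181] w 34.53 Ftool [ 0.8066 -0.2463  0.4423]
```

```bash
python3 -m jog '[[[0,0,-0.001],[0,0,0]],[[0,0,-0.002],[0,0,0]],[[0,0,-0.003],[0,0,0]],[[0,0,-0.003],[0,0,0]],[[0,0,-0.003],[0,0,0]],[[0,0,-0.003],[0,0,0]],[[0,0,-0.003],[0,0,0]],[[0,0,-0.003],[0,0,0]],[[0,0,-0.003],[0,0,0]],[[0,0,-0.003],[0,0,0]]]' >/dev/null; python3 st.py;python3 -m jog '[[[0,0,0],[0,0,0]],[[0,0,0],[0,0,0]],[[0,0,0],[0,0,0]],[[0,0,0],[0,0,0]],[[0,0,0],[0,0,0]],[[0,0,0],[0,0,0]],[[0,0,0],[0,0,0]],[[0,0,0],[0,0,0]],[[0,0,0],[0,0,0]],[[0,0,0],[0,0,0]]]' >/dev/null;python3 - <<'E'
from h import *
np.set_printoptions(precision=4,suppress=True)
p,d=r.capture("side"); np.save("p_s3.npy",p)
cv2.imwrite("pics/s3.png",cv2.resize(p[180:280,220:320],None,fx=6,fy=6,interpolation=cv2.INTER_CUBIC))
for nm,p,d in(("before",np.load("p_side.npy"),np.load("d_side.npy")),("now",p,d)):
    hsv=cv2.cvtColor(p,cv2.COLOR_BGR2HSV); m=np.zeros(d.shape,bool); m[205:250,240:300]=1
    o=(hsv[...,0]<25)&(hsv[...,1]>150)&(hsv[...,2]>90)&m
    X,_=pts("side",d,o);print(nm,len(X),np.percentile(X[:,2],[10,50,90,97]),X.mean(0))
    X,_=pts("side",d,m&(hsv[...,2]<70)); X=X[(X[:,2]>.17)&(X[:,2]<.19)];print(" disc",len(X),np.median(X,0))
E
```

```text
t 13.35 heading 100.63 [0.5974 0.0297 0.1864] F [ 0.5638  0.4449 -0.4876] M [-0.0649 -0.0104  0.0152] w 34.96 Ftool [0.3333 0.6362 0.4876]
before 459 [0.0252 0.1185 0.2017 0.2051] [ 0.5106 -0.0654  0.111 ]
 disc 150 [0.6119 0.05   0.179 ]
now 320 [0.0299 0.1248 0.2064 0.2105] [ 0.5594 -0.0449  0.1363]
 disc 160 [0.6127 0.0521 0.1808]
```

View pics/s3.png

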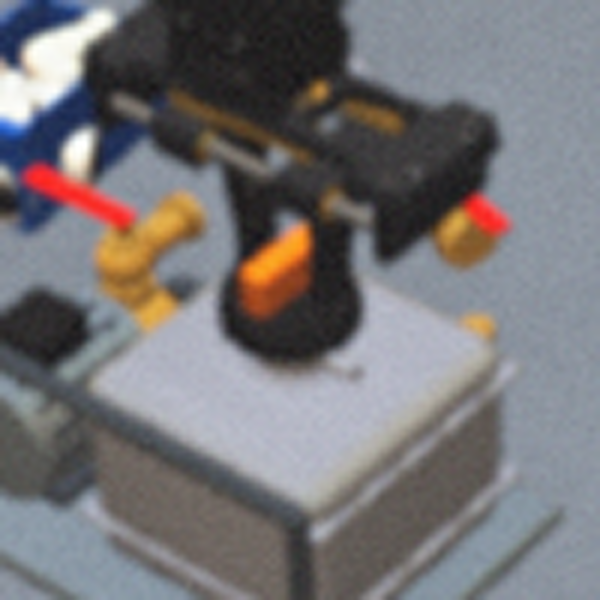

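```bash
python3 - <<'E'
from h import *
np.set_printoptions(precision=4,suppress=True)
b=[]
D=[];
for i in range(6):
    p,d=r.capture("side"); D.append(d)
d=np.median(D,0)
def ana(p,d):
    hsv=cv2.cvtColor(p,cv2.COLOR_BGR2HSV); m=np.zeros(d.shape,bool); m[205:250,255:285]=1
    o=(hsv[...,0]<25)&(hsv[...,1]>150)&(hsv[...,2]>90)&m
    X,_=pts("side",d,o); X=X[(X[:,2]>.17)&(abs(X[:,0]-.6)<.05)]
    T=X[X[:,2]>np.percentile(X[:,2],90)-.003]
    k=(hsv[...,2]<70)&m; Y,_=pts("side",d,k); Y=Y[(Y[:,2]>.172)&(Y[:,2]<.189)&(np.hypot(Y[:,0]-.598,Y[:,1]-.0295)<.028)]
    return np.percentile(X[:,2],[80,90,95]),np.median(T[:,2]),np.median(Y[:,2]),Y[:,2].mean(),len(Y),cv2.minAreaRect((T[:,:2]*1000).astype(np.float32))
print(ana(np.load("p_side.npy"),np.load("d_side.npy")));print(ana(p,d)); print(r.sense()['time_s'])
E
```

```text
(array([0.203 , 0.2048, 0.2055]), np.float64(0.2040874692189073), np.float64(0.18062030337539875), np.float64(0.1804169943318803), 51, ((601.1533813476562, 30.655681610107422), (13.633526802062988, 51.24803161621094), 70.94979095458984))
(array([0.2066, 0.2073, 0.2081]), np.float64(0.2065587728832609), np.float64(0.18300929281567582), np.float64(0.1831338590376535), 37, ((605.4724731445312, 37.72461700439453), (41.027801513671875, 26.49261474609375), 8.792051315307617))
14.5333
```

```bash
python3 -m jog '[[[0,0,0.001],[0,0,0]],[[0,0,0.002],[0,0,0]],[[0,0,0.003],[0,0,0]],[[0,0,0.0035],[0,0,0]],[[0,0,0.0035],[0,0,0]],[[0,0,0.0035],[0,0,0]],[[0,0,0.0035],[0,0,0]],[[0,0,0.0035],[0,0,0]],[[0,0,0.0035],[0,0,0]],[[0,0,0.0035],[0,0,0]]]' >/dev/null; python3 st.py; python3 -m jog '[[[0,0,0],[0,0,0]],[[0,0,0],[0,0,0]],[[0,0,0],[0,0,0]],[[0,0,0],[0,0,0]],[[0,0,0],[0,0,0]],[[0,0,0],[0,0,0]],[[0,0,0],[0,0,0]],[[0,0,0],[0,0,0]],[[0,0,0],[0,0,0]],[[0,0,0],[0,0,0]]]' 0 >/dev/null; python3 st.py
```

```text
t 15.37 heading 100.64 [0.5974 0.0297 0.183 ] F [-0.492   0.4576 -0.0681] M [-0.009   0.003  -0.0314] w 35.04 Ftool [ 0.5405 -0.3991  0.0681]
t 16.2 heading 100.62 [0.5974 0.0293 0.183 ] F [ 0.9909 -3.6379  0.7802] M [-1.038  -0.2841 -0.0697] w 14.81 Ftool [-3.7586  0.3032 -0.7782]
```

```bash
python3 -m jog '[[[-0.0003,0,0.0005],[0,0,0]],[[-0.0004,0,0.001],[0,0,0]],[[-0.0004,0,0.002],[0,0,0]],[[-0.0004,0,0.003],[0,0,0]],[[-0.0004,0,0.004],[0,0,0]],[[-0.0004,0,0.005],[0,0,0]],[[-0.0004,0,0.005],[0,0,0]],[[-0.0004,0,0.005],[0,0,0]],[[-0.0004,0,0.005],[0,0,0]],[[-0.0004,0,0.005],[0,0,0]]]' >/dev/null; python3 st.py
```

```text
t 17.03 heading 100.69 [0.5977 0.0293 0.1804] F [-2.0823 -1.9074  9.8946] M [-0.5179  0.9836 -0.1251] w 14.61 Ftool [-1.4945 -2.3802 -9.8984]
```

```bash
python3 -m jog '[[[0,0,0.0005],[0,0,0]],[[0,0,0.001],[0,0,0]],[[0,0,0.0015],[0,0,0]],[[0,0,0.002],[0,0,0]],[[0,0,0.0025],[0,0,0]],[[0,0,0.003],[0,0,0]],[[0,0,0.0034],[0,0,0]],[[0,0,0.0034],[0,0,0]],[[0,0,0.0034],[0,0,0]],[[0,0,0.0034],[0,0,0]]]' >/dev/null; python3 st.py
```

```text
t 17.87 heading 100.71 [0.5978 0.0293 0.178 ] F [-5.3851 -1.5526 12.285 ] M [-0.4222  1.4196 -0.0581] w 14.93 Ftool [ -0.5359  -5.5488 -12.2985]
```

```bash
python3 -m jog '[[[0,-0.0003,0.0003],[0,0,0]],[[0,-0.0005,0.0006],[0,0,0]],[[0,-0.0005,0.0007],[0,0,-0.05]],[[0,-0.0005,0.0007],[0,0,-0.1]],[[0,-0.0005,0.0007],[0,0,-0.15]],[[0,-0.0005,0.0007],[0,0,-0.2]],[[0,-0.0005,0.0007],[0,0,-0.25]],[[0,-0.0005,0.0007],[0,0,-0.3]],[[0,-0.0005,0.0007],[0,0,-0.35]],[[0,-0.0005,0.0007],[0,0,-0.4]]]' >/dev/null; python3 st.py
```

```text
t 18.7 heading 102.73 [0.5978 0.0292 0.1776] F [-3.2984 -1.6515 12.6476] M [-0.5497  1.2375 -0.0408] w 14.83 Ftool [ -0.9009  -3.5333 -12.6599]
```

The stop is cleared: the moment is only -0.04 N m at 102.7°. I'll keep turning while pressed.

```bash
python3 -m jog '[[[0,0,0],[0,0,-0.3]],[[0,0,0],[0,0,-0.8]],[[0,0,0],[0,0,-1.3]],[[0,0,0],[0,0,-1.8]],[[0,0,0],[0,0,-2.3]],[[0,0,0],[0,0,-2.8]],[[0,0,0],[0,0,-3.3]],[[0,0,0],[0,0,-3.7]],[[0,0,0],[0,0,-4]],[[0,0,0],[0,0,-4.2]]]' >/dev/null; python3 st.py
```

```text
t 19.53 heading 123.78 [0.5981 0.0283 0.1778] F [-3.0733 -4.4472 13.2477] M [-1.4131  0.929  -0.0459] w 15.31 Ftool [ -2.0404  -4.9916 -13.2532]
```

```bash
python3 -m jog '[[[0,0,0],[0,0,-0.2]],[[0,-0.0003,0],[0,0,-0.4]],[[0,-0.0005,0],[0,0,-0.6]],[[0,-0.0005,0],[0,0,-0.8]],[[0,-0.0005,0],[0,0,-1]],[[0,-0.0005,0],[0,0,-1.2]],[[0,-0.0005,0],[0,0,-1.3]],[[0,-0.0005,0],[0,0,-1.4]],[[0,-0.0005,0],[0,0,-1.4]],[[0,-0.0005,0],[0,0,-1.4]]]' >/dev/null; python3 st.py
```

```text
t 20.37 heading 130.72 [0.5982 0.0281 0.178 ] F [-2.0271 -4.9531 13.0563] M [-1.3572  0.6111 -0.047 ] w 14.67 Ftool [ -2.4961  -4.7256 -13.0593]
```

```bash
python3 -m jog '[[[0,0,0],[0,0,-0.1]],[[0,-0.0003,0],[0,0,-0.2]],[[0,-0.0005,0],[0,0,-0.3]],[[0,-0.0005,0],[0,0,-0.4]],[[0,-0.0005,0],[0,0,-0.5]],[[0,-0.0005,0],[0,0,-0.6]],[[0,-0.0005,0],[0,0,-0.7]],[[0,-0.0005,0],[0,0,-0.7]],[[0,-0.0005,0],[0,0,-0.7]],[[0,-0.0005,0],[0,0,-0.7]]]' >/dev/null; python3 st.py
```

```text
t 21.2 heading 134.23 [0.5982 0.0281 0.1781] F [-1.3779 -4.1366 13.4756] M [-1.2039  0.5667 -0.0766] w 14.59 Ftool [ -2.0762  -3.8207 -13.4793]
```

```bash
python3 -m jog '[[[0,0,-0.001],[0,0,0]],[[0,0,-0.002],[0,0,0]],[[0,0,-0.003],[0,0,0]],[[0,0,-0.004],[0,0,0]],[[0,0,-0.005],[0,0,0]],[[0,0,-0.006],[0,0,0]],[[0,0,-0.007],[0,0,0]],[[0,0,-0.008],[0,0,0]],[[0,0,-0.008],[0,0,0]],[[0,0,-0.008],[0,0,0]]]' >/dev/null; python3 st.py
```

```text
t 22.03 heading 134.19 [0.5977 0.0283 0.184 ] F [ 0.7593 -3.4127  6.4646] M [-1.0894 -0.1967  0.0175] w 14.86 Ftool [-2.9998 -1.8147 -6.4592]
```

```bash
python3 -m jog '[[[0,0,-0.0005],[0,0,0]],[[0,0,-0.001],[0,0,0]],[[0,0,-0.0015],[0,0,0]],[[0,0,-0.002],[0,0,0]],[[0,0,-0.0025],[0,0,0]],[[0,0,-0.003],[0,0,0]],[[0,0,-0.0035],[0,0,0]],[[0,0,-0.004],[0,0,0]],[[0,0,-0.004],[0,0,0]],[[0,0,-0.004],[0,0,0]]]' >/dev/null; python3 st.py
```

```text
t 22.87 heading 134.14 [0.5967 0.0286 0.186 ] F [ 2.7887 -4.232   4.3032] M [-1.3555 -0.9757 -0.0704] w 14.82 Ftool [-4.9834 -0.942  -4.2991]
```

```bash
python3 -m jog '[[[0,0,-0.0003],[0,0,0]],[[-0.0003,0,-0.0006],[0,0,0]],[[-0.0004,0,-0.001],[0,0,0]],[[-0.0004,0,-0.001],[0,0,0]],[[-0.0004,0,-0.001],[0,0,0]],[[-0.0004,0,-0.001],[0,0,0]],[[-0.0004,0,-0.001],[0,0,0]],[[-0.0004,0,-0.001],[0,0,0]],[[-0.0004,0,-0.001],[0,0,0]],[[-0.0004,0,-0.001],[0,0,0]]]' >/dev/null; python3 st.py
```

```text
t 23.7 heading 134.14 [0.5966 0.0285 0.1868] F [ 4.2464 -3.6331  1.5879] M [-0.857  -1.281  -0.0405] w 14.71 Ftool [-5.5646  0.5186 -1.5869]
```

```bash
python3 -m jog '[[[-0.0002,0,-0.0003],[0,0,0]],[[-0.0004,0,-0.0006],[0,0,0]],[[-0.0005,0,-0.001],[0,0,0]],[[-0.0005,0,-0.0013],[0,0,0]],[[-0.0005,0,-0.0016],[0,0,0]],[[-0.0005,0,-0.002],[0,0,0]],[[-0.0005,0,-0.002],[0,0,0]],[[-0.0005,0,-0.002],[0,0,0]],[[-0.0005,0,-0.002],[0,0,0]],[[-0.0005,0,-0.002],[0,0,0]]]' >/dev/null; python3 st.py
```

```text
t 24.53 heading 134.14 [0.5961 0.0281 0.1886] F [ 1.5832 -0.5632 -2.0507] M [-0.3075 -0.4856  0.0084] w 14.63 Ftool [-1.509   0.7463  2.0482]
```

```bash
python3 -m jog '[[[0,0,-0.0005],[0,0,0]],[[0,0,-0.001],[0,0,0]],[[0,0,-0.0015],[0,0,0]],[[0,0,-0.002],[0,0,0]],[[0,0,-0.0025],[0,0,0]],[[0,0,-0.003],[0,0,0]],[[0,0,-0.0035],[0,0,0]],[[0,0,-0.004],[0,0,0]],[[0,0,-0.004],[0,0,0]],[[0,0,-0.004],[0,0,0]]]' >/dev/null; python3 st.py
```

```text
t 25.37 heading 134.13 [0.5967 0.028  0.1929] F [ 0.8982  0.4837 -1.2828] M [-0.0159  0.0694 -0.0176] w 14.82 Ftool [-0.2785  0.9815  1.2828]
```

Released from the notches: Fz is about -1.3 N, which is the cap's own weight. Lifting it clear.

```bash
python3 -m jog '[[[0,0,-0.003],[0,0,0]],[[0,0,-0.008],[0,0,0]],[[0,0,-0.013],[0,0,0]],[[0,0,-0.018],[0,0,0]],[[0,0,-0.024],[0,0,0]],[[0,0,-0.032],[0,0,0]],[[0,0,-0.042],[0,0,0]],[[0,0,-0.052],[0,0,0]],[[0,0,-0.06],[0,0,0]],[[0,0,-0.062],[0,0,0]]]' >/dev/null; python3 st.py
python3 - <<'E'
from h import *
np.set_printoptions(precision=4,suppress=True)
s=r.sense();R=s['ee_rot'];print(R.T@(np.array([.505,.352,.2])-s['tcp_pos']),s['joints'])
p,d=r.capture("side"); cv2.imwrite("pics/s4.png",cv2.resize(p[130:310,180:420],None,fx=3.2,fy=3.2,interpolation=cv2.INTER_CUBIC))
E
```

```text
t 26.2 heading 134.15 [0.5977 0.0281 0.2574] F [ 0.2547  0.4515 -1.5952] M [ 0.0077 -0.0033  0.0323] w 14.6 Ftool [0.1504 0.492  1.5965]
[0.2972 0.1589 0.0572] [ 18.198   18.0829  -0.4194   0.042  -71.267  -64.0626]
```

View pics/s4.png

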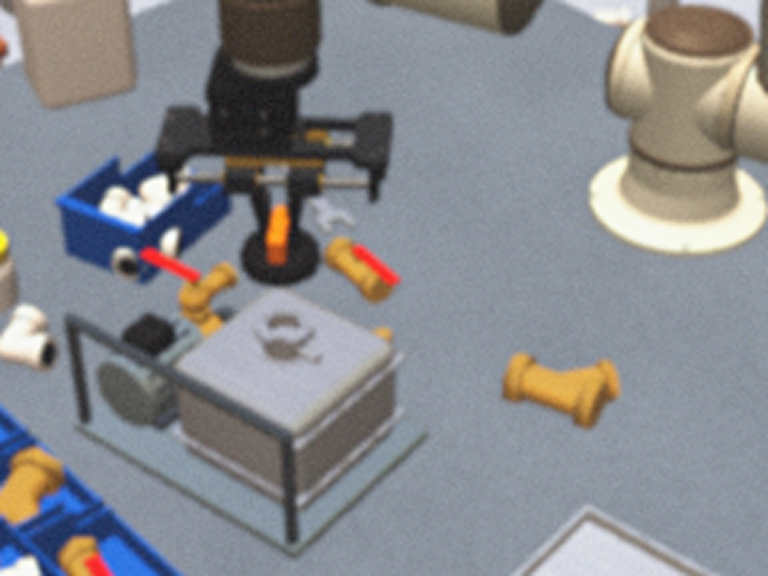

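The cap is clear of the neck and level in the fingers, at (280,245) in the crop. Moving over the tray.

```bash
python3 -m jog '[[[0.015,0.008,0],[0,0,0.3]],[[0.045,0.024,0],[0,0,0.9]],[[0.08,0.043,0],[0,0,1.6]],[[0.118,0.063,0],[0,0,2.3]],[[0.155,0.083,0],[0,0,3]],[[0.193,0.103,0],[0,0,3.7]],[[0.23,0.123,0],[0,0,4.4]],[[0.262,0.14,0.01],[0,0,5.1]],[[0.285,0.152,0.02],[0,0,5.6]],[[0.297,0.159,0.03],[0,0,5.8]]]' >/dev/null; python3 st.py
python3 - <<'E'
from h import *
np.set_printoptions(precision=4,suppress=True)
p,d=r.capture("side"); cv2.imwrite("pics/s5.png",cv2.resize(p[180:380,260:480],None,fx=2.9,fy=2.9,interpolation=cv2.INTER_CUBIC))
p,d=r.capture("top")
for o in r.cut_out("tray","top")[:1]:
    X,_=pts("top",d,o['region']); X=X[X[:,2]<.03]; print(o['confidence'],cv2.minAreaRect((X[:,:2]*1000).astype(np.float32)))
s=r.sense();R=s['ee_rot'];print(s['tcp_pos'],R.T@(np.array([.505,.352,.05])-s['tcp_pos']),s['joints'])
E
```

```text
t 27.08 heading 105.21 [0.5025 0.3551 0.2239] F [ 0.1368 -0.1747 -1.9246] M [-0.095  -0.0037  0.0582] w 15.3 Ftool [-0.2056  0.087   1.9245]
0.67 ((509.4516906738281, 352.31109619140625), (150.33192443847656, 150.7530517578125), 7.999690532684326)
[0.503  0.3523 0.2232] [-0.0005  0.0023  0.1732] [  50.0843   21.0669   -0.9381   -0.0132  -68.2012 -124.8126]
```

View pics/s5.png

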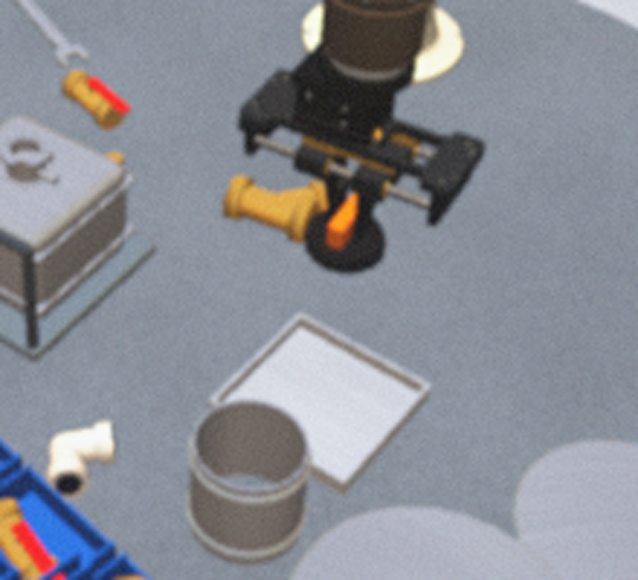

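```bash
python3 -m jog '[[[0,0.001,0.006],[0,0,0]],[[0,0.002,0.02],[0,0,0]],[[0,0.002,0.04],[0,0,0]],[[0,0.002,0.06],[0,0,0]],[[0,0.002,0.08],[0,0,0]],[[0,0.002,0.1],[0,0,0]],[[0,0.002,0.12],[0,0,0]],[[0,0.002,0.14],[0,0,0]],[[0,0.002,0.155],[0,0,0]],[[0,0.002,0.164],[0,0,0]]]' >/dev/null; python3 st.py
python3 -m jog '[[[0,0,0],[0,0,0]],[[0,0,0.001],[0,0,0]],[[0,0,0.003],[0,0,0]],[[0,0,0.005],[0,0,0]],[[0,0,0.007],[0,0,0]],[[0,0,0.009],[0,0,0]],[[0,0,0.01],[0,0,0]],[[0,0,0.011],[0,0,0]],[[0,0,0.011],[0,0,0]],[[0,0,0.011],[0,0,0]]]' >/dev/null; python3 st.py
```

```text
t 28.07 heading 105.02 [0.5061 0.3504 0.0593] F [-0.2421 -0.7526 -1.4064] M [-0.1135  0.0291  0.0207] w 14.9 Ftool [-0.6624 -0.426   1.4081]
t 28.9 heading 105.14 [0.506  0.3524 0.0498] F [ 0.4121 -0.5972 -2.0166] M [0.0189 0.0007 0.0348] w 14.72 Ftool [-0.684   0.2418  2.0166]
```

```bash
python3 - <<'E'
from h import *
p,d=r.capture("side"); cv2.imwrite("pics/s6.png",cv2.resize(p[220:370,300:440],None,fx=4,fy=4,interpolation=cv2.INTER_CUBIC))
E
python3 st.py
```

```text
t 28.95 heading 105.15 [0.506  0.3525 0.0499] F [-0.5804 -0.4544 -1.314 ] M [ 0.0156 -0.0303 -0.0251] w 14.81 Ftool [-0.287  -0.6791  1.3139]
```

View pics/s6.png

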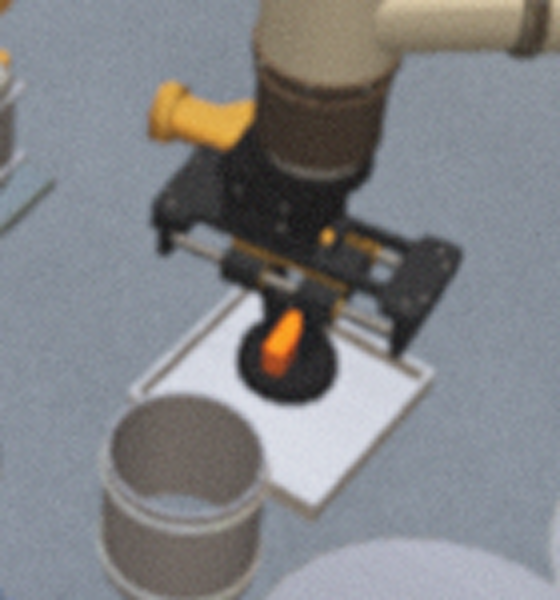

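The cap hangs over the tray at (287,360) in the crop, with the flue clear of the gripper. Now lowering by feel.

```bash
python3 -m jog '[[[0,0,0.001],[0,0,0]],[[0,0,0.002],[0,0,0]],[[0,0,0.003],[0,0,0]],[[0,0,0.004],[0,0,0]],[[0,0,0.005],[0,0,0]],[[0,0,0.006],[0,0,0]],[[0,0,0.007],[0,0,0]],[[0,0,0.008],[0,0,0]],[[0,0,0.0095],[0,0,0]],[[0,0,0.0095],[0,0,0]]]' >/dev/null; python3 st.py;python3 -m jog '[[[0,0,0.0002],[0,0,0]],[[0,0,0.0004],[0,0,0]],[[0,0,0.0006],[0,0,0]],[[0,0,0.0008],[0,0,0]],[[0,0,0.001],[0,0,0]],[[0,0,0.0012],[0,0,0]],[[0,0,0.0014],[0,0,0]],[[0,0,0.0016],[0,0,0]],[[0,0,0.0018],[0,0,0]],[[0,0,0.002],[0,0,0]]]' >/dev/null; python3 st.py
```

```text
t 29.78 heading 105.13 [0.5058 0.3522 0.04  ] F [ 0.2342 -0.4478 -2.0372] M [-0.0056  0.0055 -0.024 ] w 15.14 Ftool [-0.4928  0.1103  2.0373]
t 30.62 heading 105.13 [0.506  0.3523 0.0383] F [ 0.5844  0.2513 -1.4413] M [-0.0386 -0.0351  0.07  ] w 14.68 Ftool [0.0901 0.6298 1.4412]
```

```bash
python3 -m jog '[[[0,0,0.0002],[0,0,0]],[[0,0,0.0004],[0,0,0]],[[0,0,0.0006],[0,0,0]],[[0,0,0.0008],[0,0,0]],[[0,0,0.001],[0,0,0]],[[0,0,0.0012],[0,0,0]],[[0,0,0.0014],[0,0,0]],[[0,0,0.0015],[0,0,0]],[[0,0,0.0015],[0,0,0]],[[0,0,0.0015],[0,0,0]]]' >/dev/null; python3 st.py
```

```text
t 31.45 heading 105.13 [0.506  0.3524 0.0369] F [ 0.4935  0.2814 -1.9998] M [-0.0129 -0.0077 -0.0018] w 14.95 Ftool [0.1427 0.5498 1.9999]
```

```bash
python3 -m jog '[[[0,0,0.0002],[0,0,0]],[[0,0,0.0004],[0,0,0]],[[0,0,0.0006],[0,0,0]],[[0,0,0.0008],[0,0,0]],[[0,0,0.001],[0,0,0]],[[0,0,0.001],[0,0,0]],[[0,0,0.001],[0,0,0]],[[0,0,0.001],[0,0,0]],[[0,0,0.001],[0,0,0]],[[0,0,0.001],[0,0,0]]]' >/dev/null; python3 st.py
```

```text
t 32.28 heading 105.14 [0.5061 0.3524 0.036 ] F [-2.0095 -1.8327  3.6584] M [-0.2652  0.4433  0.0303] w 14.86 Ftool [-1.2443 -2.4177 -3.6588]
```

Contact at TCP z 0.036, with Fz up by about 5 N. Releasing.

```bash
python3 -m jog '[[[0,0,-0.0006],[0,0,0]],[[0,0,-0.0006],[0,0,0]],[[0,0,-0.0006],[0,0,0]],[[0,0,-0.0006],[0,0,0]],[[0,0,-0.0006],[0,0,0]],[[0,0,-0.0006],[0,0,0]],[[0,0,-0.0006],[0,0,0]],[[0,0,-0.0006],[0,0,0]],[[0,0,-0.0006],[0,0,0]],[[0,0,-0.0006],[0,0,0]]]' 0.04 >/dev/null; python3 st.py; python3 -m jog '[[[0,0,-0.002],[0,0,0]],[[0,0,-0.006],[0,0,0]],[[0,0,-0.012],[0,0,0]],[[0,0,-0.02],[0,0,0]],[[0,0,-0.03],[0,0,0]],[[0,0,-0.045],[0,0,0]],[[0,0,-0.065],[0,0,0]],[[0,0,-0.09],[0,0,0]],[[0,0,-0.11],[0,0,0]],[[0,0,-0.12],[0,0,0]]]' >/dev/null; python3 st.py
```

```text
t 33.12 heading 105.14 [0.5061 0.3524 0.0365] F [0.5785 0.1344 2.8874] M [ 0.0348 -0.105  -0.0052] w 40.08 Ftool [-0.021   0.5943 -2.8873]
t 33.95 heading 105.17 [0.5072 0.3534 0.1608] F [0.0002 0.6308 0.5004] M [ 0.0733 -0.0316  0.0098] w 40.17 Ftool [ 0.6101  0.168  -0.4978]
```

```bash
python3 - <<'E'
from h import *
np.set_printoptions(precision=4,suppress=True)
p,d=r.capture("side"); cv2.imwrite("pics/s7.png",cv2.resize(p[220:370,300:440],None,fx=4,fy=4,interpolation=cv2.INTER_CUBIC))
hsv=cv2.cvtColor(p,cv2.COLOR_BGR2HSV)
for q in("cap","cap_grip"):
  for o in r.cut_out(q,"side")[:1]:
    X,_=pts("side",d,o['region']); print(q,o['confidence'],o['uv'],np.median(X,0),np.percentile(X[:,2],[5,50,95]))
    m=(hsv[...,0]<25)&(hsv[...,1]>150)&o['region']; X,_=pts("side",d,m); print(X.mean(0),np.percentile(X[:,2],[5,50,95]))
    k=o['region']&(hsv[...,2]<70); X,_=pts("side",d,k); X=X[X[:,2]>0.02]; A=np.c_[X[:,:2]-X[:,:2].mean(0),np.ones(len(X))]; X2=X
    T=X[abs(X[:,2]-np.median(X[:,2]))<.006]; A=np.c_[T[:,:2]-T[:,:2].mean(0),np.ones(len(T))]; print("disc plane",np.linalg.lstsq(A,T[:,2],rcond=None)[0],len(T))
p,d=r.capture("top"); cv2.imwrite("pics/t7.png",p)
E
```

```text
cap 0.64 [369.0, 311.3] [0.5162 0.3609 0.0371] [0.0162 0.0371 0.0619]
[0.5143 0.3562 0.055 ] [0.0381 0.0586 0.0638]
disc plane [-0.0462 -0.036   0.0361] 193
cap_grip 0.74 [373.8, 311.8] [0.5171 0.3609 0.0371] [0.0199 0.0371 0.0618]
[0.515  0.3564 0.0548] [0.038  0.0586 0.0638]
disc plane [-0.0462 -0.036   0.0361] 193
```

View pics/s7.png

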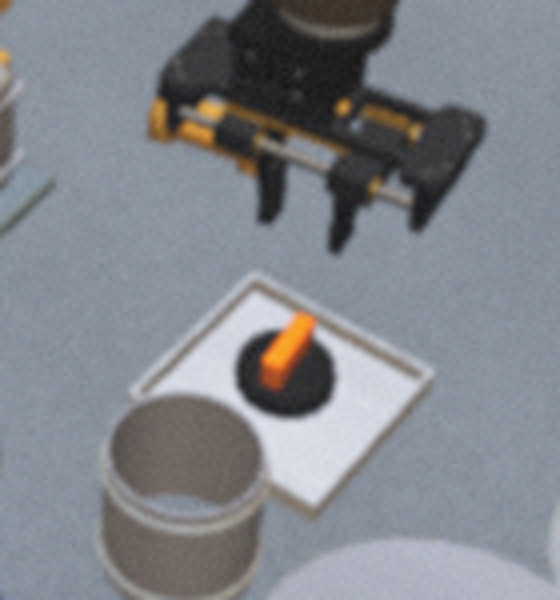

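View pics/t7.png

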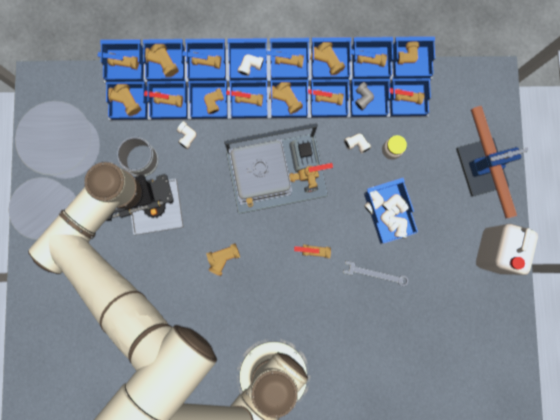

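The cap stands upright near the tray's centre, at (287,370) in the side crop. Its disc measures 0.036 m high against 0.036 m expected. In the top view the tray at (155,205) and the bystanders are where they were.

```bash
python3 -c "
from station import r
print(r.finish_job())"; python3 st.py
```

```text
the job is handed in; nothing more can be done
None
the job is handed in; nothing more can be done
```

The cap is off the header tank and standing upright in the drip tray, and I handed the job in at about 34 s of the 72 s allowed. The hand-in gives no verdict, so what follows rests on my own readings.

- **First stop:** I turned the cap anticlockwise without pressing and felt the stop about 35° from the start. The wrist moment peaked at 0.52 N m there, close to the 0.6 N m damage limit. I eased back, let go, and the cap stood free for about 2.5 s. The camera showed a rise of about 2.4 mm in the averaged measurement, which puts the grip near 194 mm. A rougher single-frame reading gave about 1.8 mm.
- **Past the stop:** I gripped again, pressed about 5 mm with 12–13.5 N, and turned on about 34° at no more than 0.08 N m. On letting up, the cap rose and came free carrying only its own weight. The pull while lifting was about 2 N, and sideways forces reached about 5.6 N.
- **Placing:** The tool force changed by about 5 N when the cap met the tray floor. After release, the cap's disc measured 36 mm above the counter, as expected.
- **Final position:** By the arm's pose at release, the cap's axis is about 4 mm from the tray's centre. The side camera read it some 5–10 mm off that, mainly because it sees the bar from one side; both are well within 45 mm.
- **Tilt:** A rough plane fit to the disc suggested about 0.06 rad, below the 0.12 limit, and the picture shows it upright.
- **Surroundings:** The top picture shows the tray and bystanders unmoved, and the gripper had withdrawn about 12 cm above the cap.

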